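Snap the sampling tube into its bench clips

TASK

Put the long, slim sampling tube away in its holder: lay it across the two open-topped spring clips, about centred end to end, and press it down until it has snapped fully home in both. Leave the short tube and the thick tube where they lie, and let go.

Things in the scene. Friction and masses are not known exactly. Their poses are not given: they have to be found in the camera images.
- tube: Tube to put away: round steel, 28 mm diameter, 180 mm long, 0.1 to 0.2 kg. A square grey cap on each end (30 mm square, last 10 mm) stops it rolling; it lies with its axis 15 mm above the desk. Origin on the axis at mid-length; x runs along the tube (both ends alike). A desk monitor stands behind the work, from about 0.58 m ahead of the robot: swing the arm and wrist on the robot's side of it.
- short_tube: Bystander: same 28 mm diameter and caps, but only 76 mm long, too short to reach both clips. Origin on its axis at mid-length, x along it. Leave alone.
- thick_tube: Bystander: 180 mm long but 40 mm in diameter (caps 42 mm square), too thick for the clips. Origin on its axis at mid-length, x along it. Leave alone.
- clip_seat (a point): Seat for the tube's middle (axis) once home, 45 mm above the desk; x along the clipped tube, z up. Fixed base 160x60x8 mm below. Two C-shaped sprung steel clips, 18 mm wide, at x = +-50 mm, open between; mouths up, flared tips 64 mm above desk, 42 mm apart, neck 22 mm. Tube meets the flares 19 mm above its seat; press straight down (10 to 15 N in all) until it stops on the saddle.

How it is judged:
At the end, for the whole second after the job is handed in: The long slim tube is home in both clips and at rest: its middle within 5 mm in height and 6 mm sideways of the seat, within 20 mm of centred end to end, its axis within 0.1 rad of the clips' axis (z of tube in the frame of clip_seat between -0.005 and 0.005 m and y of tube in the frame of clip_seat between -0.006 and 0.006 m and x of tube in the frame of clip_seat between -0.02 and 0.02 m and angle between the x axis of tube and the x axis of clip_seat, either way round below 0.1 rad and linear speed of tube below 0.02 m/s); the robot touches nothing.
It fails at once if the short tube is moved more than 30 mm (distance of short_tube from where it was at the start of the episode above 0.03 m).
It fails at once if the thick tube is moved more than 30 mm (distance of thick_tube from where it was at the start of the episode above 0.03 m).
It also fails if it takes over 43 s, if anything falls off the work surface, if the arm or the gripper's body presses on something with over 40 N, if the wrist force passes 120 N, or if a joint passes its speed limit or range.

ROBOT

A 7-joint arm with a two-finger parallel gripper is mounted at the origin on a cart in front of the work surface, level with it; the furniture and walls round the work are solid. World frame = base frame: x ahead of the robot, y to its left, z up, the work surface at z = 0. Lengths are in m, angles in rad, forces in N, time in s.
With the tool pointing down it reaches from about 0.4 to 0.9 m from the base axis. Payload 5.6 kg.
Tool frame: the origin (TCP) lies at the very end of the fingers, on their centre line; the grasp point (between the pads) lies 19 mm behind it; z points along the fingers, y is the line along which they close (so a half turn about z gives the same grasp; the last joint's range is limited). The gripper opens to 92 mm and grips with 3 to 60 N. Pads are 20 mm wide; open, the fingers measure 128 mm over their backs; the gripper's body (75 mm by 189 mm) begins 69 mm behind the grasp point.
Start: joints at [1.092, 0.468, -0.012, 1.603, 0.006, 1.071, -0.056], TCP at [0.274, -0.589, 0.215] pointing down, gripper open.
Joint ranges: [-2.53, 2.53], [-0.31, 2.02], [-1.57, 1.55], [0.28, 2.44], [-1.29, 4.43], [0.15, 1.84], [-2.92, 2.92]. Speed limits (rad/s): [2.57, 2.57, 3.14, 3.14, 3.14, 3.14, 3.14].

INTERFACE

Orientations are given as a unit quaternion [w, x, y, z].
In Python, from workcell import ctrl, eyes, close_job gives the robot as it stands.
- The arm moves only by the tool drive_tool, never from a script. Its argument "commands" is a list of rows, each an object with "offset": the shift along the tool's x, y, z in cm, a list of three; "rot": the turn, a rotation vector about the tool's x, y, z in units of 6 degrees (1.0 is 6 degrees), a list of three; "fingers": the opening, from 0 (shut) to 1 (fully open). In form: [{"offset": [dx, dy, dz], "rot": [wx, wy, wz], "fingers": fingers}, ...]. A call has 1 to 12 rows; each row is the pose to reach, as a shift and turn from the pose commanded when the call began, along the tool's axes at that moment; what a row does not reach only later rows make up. A row lasts 1/10 s, in which the tool goes at most 50 mm and 8.59 degrees, less where a joint would pass 70% of its speed; a pose out of reach is approached as far as the arm can. A call with a gripper value outside its range is refused whole. The fingers move at their own pace and stop on an object; the grip force is fixed at half the most. Time passes only in rows, so rows that repeat a pose let the fingers close. It gives the time, the measured TCP pose, the force, the opening and the grip force at its end, in the units of the state.
- ctrl.read_state(): the state, without advancing time (a new reading comes with each control period).
- eyes.read_camera(name): name is "scene" or "side" or "wrist"; returns a dict with "img" (420x560x3 uint8, blue, green, red), "depth" (420x560 float32, m along the optical axis (not along the pixel's ray), 0 where there is no reading), "camera_matrix" (3x3 intrinsics, pixels), "D" ([k1, k2, p1, p2, k3] as OpenCV has them; the pictures are not rectified), "R" (3x3) and "t" (3): a world point X has camera coordinates R X + t. Camera axes: x right, y down, z forward; pixel columns grow to the right and rows downward; lengths in m; the calibration is good to about 2 mm. A picture is of the moment at which its call begins.
- close_job(): hands the job in; it is judged then, once.
Trained networks look in the newest picture that a camera, given by its name, has taken for a name from the list of things; names that differ only in an ending like _2 or _b are one class to them, and where a whole thing is asked for, a point or a joint stands for the part that bears it (a point fixed in the world has none). Each returns a list of dicts, best first, with "score" (0 to 1); they miss things now and then, are a little off and sometimes report something else, mostly with a low value. They report only what shows in the picture. A call takes as long as a camera call.
- eyes.find_in(camera, name): "bbox" ([centre column, centre row, width, height] in pixels, round what is visible of it).
- eyes.masks_of(camera, name): "pixels" (420x560 bool, what is visible of it) and "bbox" ([centre column, centre row, width, height] in pixels, round what is visible of it).
The state is a dict: "time": time; "qpos": joint angles; "qd": joint speeds; "joint_torque": joint torques, N m; "eef_pos": TCP position; "orientation": TCP orientation; "ft_force": force on the tool from outside, world axes, zero at the start; "ft_torque": the same for the moment, N m; "gripper_width": finger opening in m; "grip_force": force on a finger pad.
Only numpy, scipy, OpenCV 4.12 (cv2) and the standard library are available. Lean on these libraries where they do the work, as an engineer would, in place of code of your own. Each camera call takes 0.05 s, during which the arm holds its last target. There are 200 camera calls.

## Working session

There is one attempt and no reset: what is moved stays moved. The work goes in short steps, Python scripts to look and compute and a tool call to move; the robot and the scene stay as the last step left them, time stands still between calls to the robot, and variables do not carry over. Pictures are saved under pics/ and viewed, at most 10 in all, crops included, and the job is handed in when it is done.

Besides the shell and the picture viewer there is one more tool, called after ">>>" as name(argument=value, ...), one argument or row to a line, values as JSON. drive_tool: Moves the arm, as the interface text tells. Its arguments: {"type":"object","properties":{"commands":{"type":"array"}},"required":["commands"]}

```bash
mkdir -p pics; cat > h.py <<'E'
import numpy as np, cv2
from workcell import ctrl, eyes, close_job
def cloud(c, m):
    """world points of masked pixels"""
    v,u=np.nonzero(m&(c["depth"]>0)); d=c["depth"][v,u]
    p=cv2.undistortPoints(np.c_[u,v].astype(float)[:,None],c["camera_matrix"],np.array(c["D"]))[:,0]
    X=np.c_[p*d[:,None],d]
    return (X-np.array(c["t"]))@np.array(c["R"])
def line(P):
    r=cv2.minAreaRect(P[:,:2].astype(np.float32)*1000); return r
E
python3 - <<'E'
from h import *
np.set_printoptions(precision=3,suppress=True)
ims=[]
for cam in ["scene","side"]:
    c=eyes.read_camera(cam); ims.append(c["img"])
    print(cam,"campos",-np.array(c["R"]).T@np.array(c["t"]))
    for n in ["tube","short_tube","thick_tube","clip_seat"]:
        for r in eyes.masks_of(cam,n)[:3]:
            P=cloud(c,r["pixels"])
            print(n,round(r["score"],2),np.round(r["bbox"]),len(P))
            if len(P)>20: print("   ",np.percentile(P,[3,50,97],axis=0).round(3).tolist(),line(P))
print(ctrl.read_state())
cv2.imwrite("pics/a.png",cv2.resize(ims[0],(800,600))); cv2.imwrite("pics/b.png",cv2.resize(ims[1],(800,600)))
E
```

```text
scene campos [0.028 0.512 0.561]
tube 0.8 [226. 275.  83.  54.] 1452
    [[0.382, 0.061, 0.002], [0.458, 0.082, 0.024], [0.555, 0.092, 0.029]] ((476.51934814453125, 65.41128540039062), (193.3199462890625, 51.84096908569336), 2.4088387489318848)
tube 0.62 [177. 314.  43.  38.] 859
    [[0.435, 0.18, 0.004], [0.465, 0.199, 0.025], [0.508, 0.211, 0.03]] ((479.9304504394531, 194.66358947753906), (94.92190551757812, 31.105154037475586), 5.76304817199707)
short_tube 0.89 [177. 315.  44.  35.] 858
    [[0.435, 0.18, 0.004], [0.464, 0.199, 0.025], [0.507, 0.21, 0.03]] ((486.36761474609375, 184.4209747314453), (105.84101867675781, 52.25377655029297), 5.4477105140686035)
clip_seat 0.96 [310. 204.  65.  52.] 1488
    [[0.398, -0.243, 0.0], [0.466, -0.208, 0.009], [0.545, -0.177, 0.061]] ((479.53253173828125, -243.34161376953125), (119.0361099243164, 182.5786895751953), 80.34479522705078)
side campos [0.448 0.893 0.464]
tube 0.59 [270. 263. 106.  31.] 1703
    [[0.385, 0.072, 0.005], [0.47, 0.087, 0.021], [0.555, 0.094, 0.029]] ((469.43914794921875, 65.4322280883789), (77.9293441772461, 180.9625
[... 482 characters left out ...]
8 [268. 193.  74.  38.] 1415
    [[0.402, -0.26, -0.001], [0.469, -0.204, 0.007], [0.547, -0.175, 0.06]] ((465.1785888671875, -280.2459411621094), (205.74282836914062, 165.72203063964844), 80.75392150878906)
{'time': 0.5, 'qpos': array([ 1.092,  0.468, -0.012,  1.603,  0.006,  1.071, -0.056]), 'qd': array([-0.   ,  0.   ,  0.001, -0.002,  0.   , -0.001, -0.001]), 'joint_torque': array([ -0.   , -51.998,  -0.012, -24.385,  -0.057,   0.012,   0.   ]), 'eef_pos': array([ 0.274, -0.589,  0.215]), 'orientation': array([-0.   ,  0.976,  0.216, -0.   ]), 'ft_force': array([-0.504,  0.51 , -0.323]), 'ft_torque': array([-0.007, -0.014,  0.014]), 'grip_force': 0.0, 'gripper_width': 0.0920100295039478}
```

View pics/a.png

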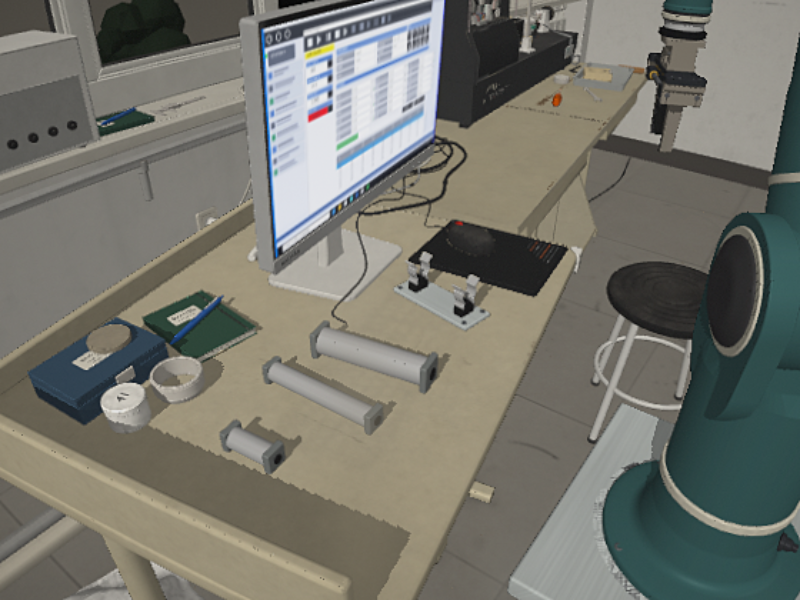

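View pics/b.png

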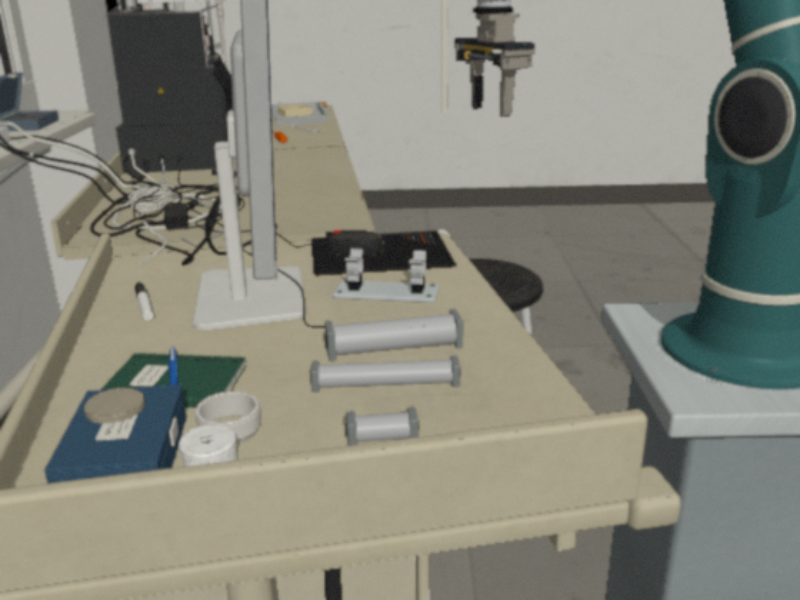

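The long tube is the middle of the three: scene (322,395), side (385,373). The thick one is at scene (373,357), the short one at (252,447), and the clips at (440,290). Next I fit the axes more precisely.

```bash
cat >> h.py <<'E'
from scipy.optimize import least_squares
def best(cam,n,lo,hi):
    c=eyes.read_camera(cam); out=[]
    for r in eyes.masks_of(cam,n)[:3]:
        m=cv2.erode(r["pixels"].astype(np.uint8),np.ones((3,3)))>0
        P=cloud(c,m); 
        if len(P)<50: continue
        md=np.median(P,0)
        if np.all(md[:2]>lo) and np.all(md[:2]<hi): return c,P
    return c,np.zeros((0,3))
def axfit(P,r=.014):
    """axis y=a+b*(x-.47), height h, radius r"""
    f=lambda p: np.hypot((P[:,1]-p[0]-p[1]*(P[:,0]-.47))/np.hypot(1,p[1]),P[:,2]-p[2])-r
    return least_squares(f,[np.median(P[:,1])-.005,0,.015],loss="soft_l1",f_scale=.001)
E
python3 - <<'E'
from h import *
np.set_printoptions(precision=4,suppress=True)
for cam in ["scene","side"]:
    c,P=best(cam,"tube",[.4,.05],[.52,.11]); 
    P=P[abs(P[:,1]-np.median(P[:,1]))<.03]; x=np.percentile(P[:,0],[.5,99.5])
    Q=P[(abs(P[:,0]-P[:,0].mean())<.065)&(P[:,2]>.008)]; s=axfit(Q); print(cam,"tube",s.x,abs(s.fun).mean(),"x",x,x.mean())
    c,P=best(cam,"clip_seat",[.4,-.3],[.52,-.15])
    Q=P[P[:,2]>.03]
    for k in (Q[:,0]<.47,Q[:,0]>.47):
        q=Q[k]; print(cam,"clip",len(q),np.percentile(q,[2,50,98],axis=0))
    B=P[(P[:,2]>.003)&(P[:,2]<.012)]; print("base",len(B),line(B))
E
```

```text
scene tube [0.0745 0.0438 0.014 ] 0.0008296679713165377 x [0.3803 0.5561] 0.4681971819098734
scene clip 160 [[ 0.414  -0.2242  0.0303]
 [ 0.4227 -0.2092  0.0441]
 [ 0.4338 -0.1876  0.0617]]
scene clip 114 [[ 0.5136 -0.2416  0.0301]
 [ 0.5205 -0.2323  0.044 ]
 [ 0.53   -0.2041  0.0621]]
base 734 ((469.3708190917969, -211.5279541015625), (60.910186767578125, 152.75294494628906), 79.6994400024414)
side tube [0.076  0.0417 0.0139] 0.0011484926084878039 x [0.3841 0.5571] 0.4705945633430921
side clip 135 [[ 0.4151 -0.2228  0.0308]
 [ 0.4226 -0.191   0.0509]
 [ 0.4313 -0.1818  0.0624]]
side clip 141 [[ 0.5134 -0.2394  0.0306]
 [ 0.521  -0.2084  0.049 ]
 [ 0.53   -0.1981  0.0626]]
base 628 ((471.8498229980469, -209.10891723632812), (61.949012756347656, 153.71490478515625), 80.566650390625)
```

>>> drive_tool(
  commands=[
    {"offset":[0,0,-5],"rot":[0,0,1],"fingers":1},
    {"offset":[0,0,-10],"rot":[0,0,2.5],"fingers":1},
    {"offset":[0,0,-12],"rot":[0,0,4.1],"fingers":1},
    {"offset":[0,0,-12],"rot":[0,0,4.1],"fingers":1},
    {"offset":[0,0,-12],"rot":[0,0,4.1],"fingers":1},
  ],
)

```text
time: 1.4
eef_pos: [0.2743, -0.5889, 0.3342]
orientation: [-0.0, 1.0, 0.004, -0.0]
ft_force: [-0.7, -0.3, 0.1]
gripper_width: 0.0922
grip_force: 0.0
```

>>> drive_tool(
  commands=[
    {"offset":[2,-4,0],"rot":[0,0,0.5],"fingers":1},
    {"offset":[4,-8,0],"rot":[0,0,1],"fingers":1},
    {"offset":[6,-12,0],"rot":[0,0,1.6],"fingers":1},
    {"offset":[8,-16,0],"rot":[0,0,1.6],"fingers":1},
    {"offset":[10,-20,0],"rot":[0,0,1.6],"fingers":1},
    {"offset":[12,-24,0],"rot":[0,0,1.6],"fingers":1},
    {"offset":[14,-28,0],"rot":[0,0,1.6],"fingers":1},
    {"offset":[17,-33,0],"rot":[0,0,1.6],"fingers":1},
    {"offset":[19.6,-37.9,0],"rot":[0,0,1.6],"fingers":1},
    {"offset":[19.6,-37.9,0],"rot":[0,0,1.6],"fingers":1},
    {"offset":[19.6,-37.9,0],"rot":[0,0,1.6],"fingers":1},
    {"offset":[19.6,-37.9,0],"rot":[0,0,1.6],"fingers":1},
  ],
)

```text
time: 2.6
eef_pos: [0.4668, -0.2104, 0.3334]
orientation: [0.0, 0.997, -0.081, -0.001]
ft_force: [-0.0, -1.7, 0.2]
gripper_width: 0.0921
grip_force: 0.0
```

```bash
python3 - <<'E'
from h import *
np.set_printoptions(precision=4,suppress=True)
c=eyes.read_camera("wrist"); print(-np.array(c["R"]).T@np.array(c["t"])); cv2.imwrite("pics/c.png",c["img"])
for n in ["clip_seat","tube","thick_tube"]:
    for r in eyes.masks_of("wrist",n)[:2]:
        P=cloud(c,r["pixels"]); print(n,round(r["score"],2),np.round(r["bbox"]),np.percentile(P,[2,50,98],axis=0))
        if n=="clip_seat":
            for lo,hi in((.03,.07),(.055,.07)):
                Q=P[(P[:,2]>lo)&(P[:,2]<hi)]
                for k in (Q[:,0]<.47,Q[:,0]>.47): print(lo,k.sum(),line(Q[k]) if k.sum()>5 else "")
            B=P[(P[:,2]>.003)&(P[:,2]<.014)]; print("base",line(B))
E
```

```text
[ 0.5335 -0.2215  0.503 ]
clip_seat 0.78 [276. 167.  45. 102.] [[ 0.4026 -0.2466  0.0058]
 [ 0.4784 -0.2137  0.008 ]
 [ 0.5501 -0.1797  0.0636]]
0.03 319 ((425.469970703125, -204.04611206054688), (43.193511962890625, 18.325654983520508), 80.49159240722656)
0.03 312 ((523.1561889648438, -221.34703063964844), (43.69804382324219, 15.0433988571167), 80.7740707397461)
0.055 194 ((425.3396301269531, -204.0242919921875), (43.193511962890625, 18.06134605407715), 80.49159240722656)
0.055 197 ((523.1561889648438, -221.34703063964844), (43.69804382324219, 15.0433988571167), 80.7740707397461)
base ((475.4875183105469, -213.3929901123047), (59.02013397216797, 156.1876678466797), 80.06266021728516)
tube 0.65 [ 98. 200.  61. 110.] [[0.387  0.0588 0.0108]
 [0.4781 0.0692 0.0264]
 [0.56   0.0873 0.0303]]
thick_tube 0.75 [152. 192.  72. 108.] [[ 0.397  -0.0502  0.0002]
 [ 0.4794 -0.0254  0.0376]
 [ 0.5502  0.0086  0.0423]]
```

View pics/c.png

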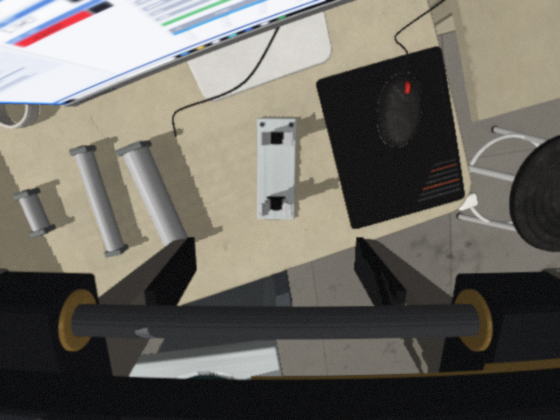

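The wrist view shows the clips at pixel (276,167) with their axis about -10° in yaw, and the long tube at (98,200). The position measured here agrees with the other cameras. Next I move above the tube.

>>> drive_tool(
  commands=[
    {"offset":[-0.5,-4,1],"rot":[0,0,-0.6],"fingers":0.6},
    {"offset":[-1.1,-8,3],"rot":[0,0,-1.2],"fingers":0.6},
    {"offset":[-1.8,-12,6],"rot":[0,0,-1.95],"fingers":0.6},
    {"offset":[-2.4,-16,9],"rot":[0,0,-1.95],"fingers":0.6},
    {"offset":[-3,-20,12],"rot":[0,0,-1.95],"fingers":0.6},
    {"offset":[-3.7,-24,15],"rot":[0,0,-1.95],"fingers":0.6},
    {"offset":[-4.3,-28.2,18],"rot":[0,0,-1.95],"fingers":0.6},
    {"offset":[-4.3,-28.2,18],"rot":[0,0,-1.95],"fingers":0.6},
    {"offset":[-4.3,-28.2,18],"rot":[0,0,-1.95],"fingers":0.6},
    {"offset":[-4.3,-28.2,18],"rot":[0,0,-1.95],"fingers":0.6},
    {"offset":[-4.3,-28.2,18],"rot":[0,0,-1.95],"fingers":0.6},
  ],
)

```text
time: 3.9
eef_pos: [0.4717, 0.0744, 0.1555]
orientation: [0.0, 1.0, 0.02, 0.001]
ft_force: [0.5, 0.7, 0.1]
gripper_width: 0.0553
grip_force: 0.0
```

```bash
python3 - <<'E'
from h import *
np.set_printoptions(precision=4,suppress=True)
c=eyes.read_camera("wrist"); cv2.imwrite("pics/d.png",c["img"])
for n in ["tube","thick_tube"]:
    for r in eyes.masks_of("wrist",n)[:2]:
        P=cloud(c,r["pixels"]); 
        print(n,round(r["score"],2),np.round(r["bbox"]),np.percentile(P,[2,50,98],axis=0))
        Q=P[(P[:,2]>.012)&(P[:,0]>.39)&(P[:,0]<.545)]; s=axfit(Q,.014 if n=="tube" else .02); print(s.x,abs(s.fun).mean(),np.percentile(P[:,0],[.5,99.5]))
print(ctrl.read_state()["eef_pos"])
E
```

```text
tube 0.76 [274. 196.  33. 180.] [[0.3869 0.0612 0.0173]
 [0.48   0.0764 0.0271]
 [0.5593 0.0907 0.0302]]
[0.0762 0.042  0.0146] 0.00047858650134431803 [0.3835 0.5618]
thick_tube 0.64 [367. 202.  52. 163.] [[ 0.4117 -0.0407  0.0219]
 [ 0.489  -0.0125  0.0385]
 [ 0.5491  0.0131  0.0421]]
[-0.0195  0.1838  0.0206] 0.0011378184459167173 [0.4046 0.5515]
[0.4713 0.0751 0.1553]
```

View pics/d.png

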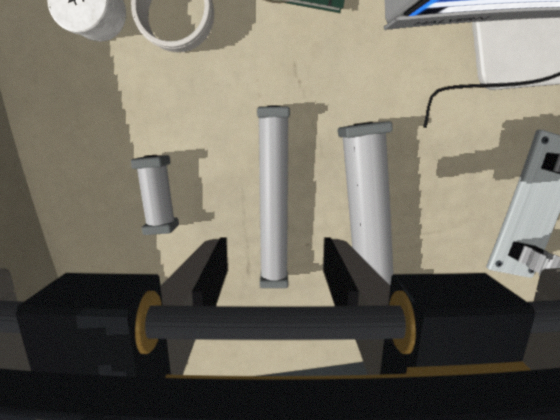

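The tube (pixel 274,196) lies between the fingers and parallel to them. The thick tube is clear to the right. I descend and grip.

>>> drive_tool(
  commands=[
    {"offset":[0,-0.1,4],"rot":[0,0,0],"fingers":0.6},
    {"offset":[0,-0.1,8],"rot":[0,0,0],"fingers":0.6},
    {"offset":[0,-0.1,11.5],"rot":[0,0,0],"fingers":0.6},
    {"offset":[0,-0.1,13.5],"rot":[0,0,0],"fingers":0.6},
    {"offset":[0,-0.1,14.6],"rot":[0,0,0],"fingers":0.6},
    {"offset":[0,-0.1,15.1],"rot":[0,0,0],"fingers":0.6},
    {"offset":[0,-0.1,15.1],"rot":[0,0,0],"fingers":0.6},
    {"offset":[0,-0.1,15.1],"rot":[0,0,0],"fingers":0.6},
  ],
)

```text
time: 4.85
eef_pos: [0.4716, 0.0773, 0.0045]
orientation: [-0.0, 1.0, 0.021, 0.001]
ft_force: [0.2, 0.3, -0.1]
gripper_width: 0.0551
grip_force: 0.0
```

>>> drive_tool(
  commands=[
    {"offset":[0,0,0],"rot":[0,0,0],"fingers":0.1},
    {"offset":[0,0,0],"rot":[0,0,0],"fingers":0.1},
    {"offset":[0,0,0],"rot":[0,0,0],"fingers":0.1},
    {"offset":[0,0,0],"rot":[0,0,0],"fingers":0.1},
    {"offset":[0,0,0],"rot":[0,0,0],"fingers":0.1},
    {"offset":[0,0,0],"rot":[0,0,0],"fingers":0.1},
    {"offset":[0,0,0],"rot":[0,0,0],"fingers":0.1},
  ],
)

```text
time: 5.55
eef_pos: [0.4709, 0.077, 0.0039]
orientation: [0.0, 1.0, 0.021, 0.0]
ft_force: [-0.5, -1.7, 5.3]
gripper_width: 0.0272
grip_force: 30.0
```

>>> drive_tool(
  commands=[
    {"offset":[0,0,-2],"rot":[0,0,0],"fingers":0.1},
    {"offset":[0,0,-6],"rot":[0,0,0],"fingers":0.1},
    {"offset":[0,0,-11],"rot":[0,0,0],"fingers":0.1},
    {"offset":[0,3,-14],"rot":[0,0,0.5],"fingers":0.1},
    {"offset":[-0.2,7,-14],"rot":[0,0,1],"fingers":0.1},
    {"offset":[-0.4,11,-14],"rot":[0,0,1.5],"fingers":0.1},
    {"offset":[-0.5,15,-14],"rot":[0,0,2.07],"fingers":0.1},
    {"offset":[-0.7,19,-14],"rot":[0,0,2.07],"fingers":0.1},
    {"offset":[-0.8,23,-14],"rot":[0,0,2.07],"fingers":0.1},
    {"offset":[-0.9,26.5,-14],"rot":[0,0,2.07],"fingers":0.1},
    {"offset":[-1,28.9,-14],"rot":[0,0,2.07],"fingers":0.1},
    {"offset":[-1,28.9,-14],"rot":[0,0,2.07],"fingers":0.1},
  ],
)

```text
time: 6.75
eef_pos: [0.4721, -0.2159, 0.1429]
orientation: [0.001, 0.996, -0.09, -0.0]
ft_force: [-0.8, -0.5, -1.8]
gripper_width: 0.0274
grip_force: 30.0
```

>>> drive_tool(
  commands=[
    {"offset":[0,0,0],"rot":[0,0,0],"fingers":0.1},
    {"offset":[0,0,0],"rot":[0,0,0],"fingers":0.1},
    {"offset":[0,0,0],"rot":[0,0,0],"fingers":0.1},
  ],
)

```text
time: 7.05
eef_pos: [0.4733, -0.2104, 0.1435]
orientation: [-0.0, 0.996, -0.086, -0.0]
ft_force: [0.8, -0.1, -2.1]
gripper_width: 0.0271
grip_force: 30.0
```

```bash
python3 - <<'E'
from h import *
np.set_printoptions(precision=4,suppress=True)
ims=[]
for cam in ["scene","side"]:
    c=eyes.read_camera(cam); ims.append(c["img"][130:270,220:400])
    for r in eyes.masks_of(cam,"tube")[:3]:
        P=cloud(c,r["pixels"]); m=np.median(P,0)
        if m[2]<.08: continue
        P=P[(abs(P-m)<[.12,.06,.04]).all(1)]
        Q=P[abs(P[:,0]-.473)<.075]; s=axfit(Q); print(cam,r["score"],s.x,abs(s.fun).mean(),np.percentile(P[:,0],[.5,99.5]), "slope z", np.polyfit(Q[:,0],Q[:,2],1))
    r=eyes.masks_of(cam,"clip_seat")[:1]
    for q in r:
        P=cloud(c,q["pixels"]); Q=P[(P[:,2]>.055)&(P[:,2]<.07)]
        for k in (Q[:,0]<.47,Q[:,0]>.47): print("clip",line(Q[k]))
cv2.imwrite("pics/e.png",cv2.resize(np.hstack(ims),(800,311)))
E
```

```text
scene 0.71 [-0.1899 -0.1729  0.1669] 0.0029473524240653816 [0.3818 0.5573] slope z [-0.0022  0.1609]
clip ((421.3309020996094, -205.7329559326172), (46.289894104003906, 17.970335006713867), 88.39884948730469)
clip ((519.4747924804688, -223.01390075683594), (18.41973876953125, 44.473602294921875), 1.0776456594467163)
side 0.83 [-0.2004  0.0359  0.1535] 0.0039032108445093074 [0.3836 0.563 ] slope z [-0.0066  0.1596]
clip ((423.6054382324219, -204.06283569335938), (49.35435104370117, 18.097532272338867), 79.84895324707031)
clip ((522.0847778320312, -219.50645446777344), (46.75626754760742, 17.71687126159668), 79.24214935302734)
```

View pics/e.png

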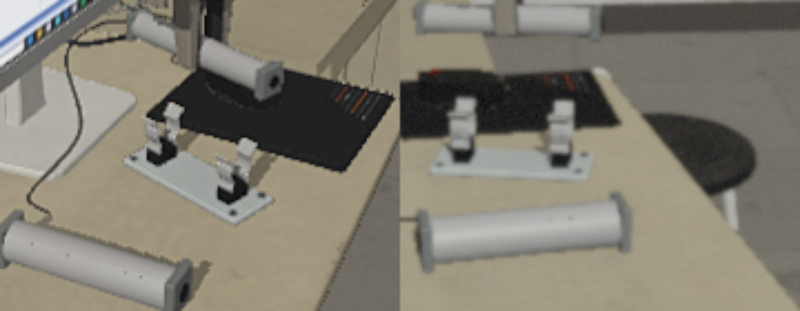

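The tube is held level above the clips. The three cameras put the clip centre at about (0.4725, -0.213). I descend to the flares with a 2.5 mm sideways correction.

>>> drive_tool(
  commands=[
    {"offset":[0,0.25,2],"rot":[0,0,0],"fingers":0.1},
    {"offset":[0,0.25,4],"rot":[0,0,0],"fingers":0.1},
    {"offset":[0,0.25,6],"rot":[0,0,0],"fingers":0.1},
    {"offset":[0,0.25,7.5],"rot":[0,0,0],"fingers":0.1},
    {"offset":[0,0.25,8.3],"rot":[0,0,0],"fingers":0.1},
    {"offset":[0,0.25,8.7],"rot":[0,0,0],"fingers":0.1},
    {"offset":[0,0.25,9],"rot":[0,0,0],"fingers":0.1},
    {"offset":[0,0.25,9],"rot":[0,0,0],"fingers":0.1},
    {"offset":[0,0.25,9],"rot":[0,0,0],"fingers":0.1},
  ],
)

```text
time: 8.25
eef_pos: [0.4734, -0.2138, 0.0542]
orientation: [-0.0, 0.996, -0.086, 0.001]
ft_force: [0.7, 3.1, -0.2]
gripper_width: 0.0276
grip_force: 30.0
```

>>> drive_tool(
  commands=[
    {"offset":[0,0,0.2],"rot":[0,0,0],"fingers":0.1},
    {"offset":[0,0,0.3],"rot":[0,0,0],"fingers":0.1},
    {"offset":[0,0,0.4],"rot":[0,0,0],"fingers":0.1},
    {"offset":[0,0,0.4],"rot":[0,0,0],"fingers":0.1},
  ],
)

```text
time: 8.65
eef_pos: [0.4744, -0.2143, 0.0514]
orientation: [0.0, 0.996, -0.086, 0.002]
ft_force: [-1.3, 2.8, 9.4]
gripper_width: 0.0271
grip_force: 30.0
```

>>> drive_tool(
  commands=[
    {"offset":[0,-0.1,0.2],"rot":[0,0,0],"fingers":0.1},
    {"offset":[0,-0.1,0.4],"rot":[0,0,0],"fingers":0.1},
    {"offset":[0,-0.1,0.6],"rot":[0,0,0],"fingers":0.1},
    {"offset":[0,-0.1,0.8],"rot":[0,0,0],"fingers":0.1},
    {"offset":[0,-0.1,1.0],"rot":[0,0,0],"fingers":0.1},
    {"offset":[0,-0.1,1.2],"rot":[0,0,0],"fingers":0.1},
    {"offset":[0,-0.1,1.4],"rot":[0,0,0],"fingers":0.1},
    {"offset":[0,-0.1,1.6],"rot":[0,0,0],"fingers":0.1},
    {"offset":[0,-0.1,1.75],"rot":[0,0,0],"fingers":0.1},
    {"offset":[0,-0.1,1.75],"rot":[0,0,0],"fingers":0.1},
  ],
)

```text
time: 9.65
eef_pos: [0.4729, -0.2132, 0.0337]
orientation: [0.0, 0.996, -0.087, -0.0]
ft_force: [-4.2, 3.9, 19.8]
gripper_width: 0.0269
grip_force: 30.0
```

```bash
python3 - <<'E'
from h import *
ims=[]
for cam in ["scene","side"]:
    c=eyes.read_camera(cam); ims.append(c["img"][150:250,240:380])
    for r in eyes.masks_of(cam,"tube")[:3]:
        P=cloud(c,r["pixels"]); m=np.median(P,0); print(cam,round(r["score"],2),m.round(3),np.percentile(P,[2,98],axis=0).round(3).tolist())
print(ctrl.read_state())
cv2.imwrite("pics/f.png",cv2.resize(np.hstack(ims),(800,286)))
E
```

```text
scene 0.65 [ 0.416 -0.201  0.052] [[0.383, -0.22, 0.034], [0.56, -0.186, 0.06]]
side 0.59 [ 0.46  -0.204  0.049] [[0.385, -0.228, 0.031], [0.56, -0.183, 0.059]]
{'time': 9.85, 'qpos': array([ 0.51206552,  0.53006931, -0.18863372,  2.03068862,  0.17051798,
        0.59560484, -1.53703642]), 'qd': array([ 8.71514551e-04, -6.89392602e-04,  2.99256679e-04,  7.11072510e-04,
       -3.72142657e-06, -1.04128706e-04,  1.80872080e-03]), 'joint_torque': array([  1.16060536, -37.40025401,  -0.11053747, -14.092471  ,
         0.52193569,  -1.57265559,  -0.0514081 ]), 'eef_pos': array([ 0.4729267 , -0.2131781 ,  0.03370245]), 'orientation': array([ 1.60353853e-04,  9.96241443e-01, -8.66194843e-02, -1.62118122e-04]), 'ft_force': array([-4.72573374,  4.14332877, 18.76229627]), 'ft_torque': array([0.93670198, 0.96724576, 0.10990627]), 'grip_force': 30.00673770904541, 'gripper_width': 0.027193422791531245}
```

View pics/f.png

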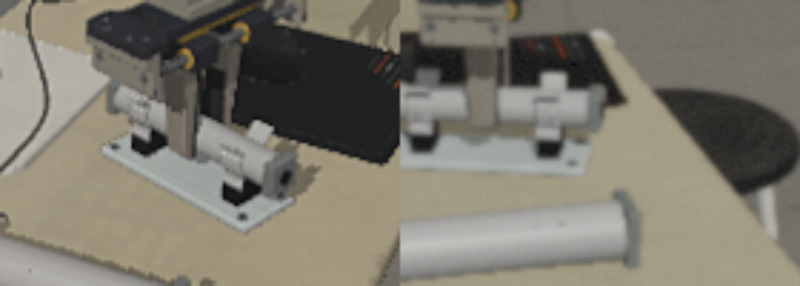

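The tube is seated in both clips: its top is at about 0.060, so its axis is at 0.045. I press slightly more, release and rise.

>>> drive_tool(
  commands=[
    {"offset":[0,0,0.15],"rot":[0,0,0],"fingers":0.1},
    {"offset":[0,0,0.2],"rot":[0,0,0],"fingers":0.1},
    {"offset":[0,0,0.2],"rot":[0,0,0],"fingers":0.1},
    {"offset":[0,0,0],"rot":[0,0,0],"fingers":0.1},
  ],
)

```text
time: 10.25
eef_pos: [0.4729, -0.2132, 0.0338]
orientation: [0.0, 0.996, -0.087, 0.0]
ft_force: [-0.0, 2.6, 2.7]
gripper_width: 0.0269
grip_force: 30.0
```

>>> drive_tool(
  commands=[
    {"offset":[0,0,0],"rot":[0,0,0],"fingers":0.6},
    {"offset":[0,0,0],"rot":[0,0,0],"fingers":0.6},
    {"offset":[0,0,0],"rot":[0,0,0],"fingers":0.6},
    {"offset":[0,0,0],"rot":[0,0,0],"fingers":0.6},
    {"offset":[0,0,-1],"rot":[0,0,0],"fingers":0.6},
    {"offset":[0,0,-4],"rot":[0,0,0],"fingers":0.6},
    {"offset":[0,0,-8],"rot":[0,0,0],"fingers":0.6},
    {"offset":[0,0,-13],"rot":[0,0,0],"fingers":0.6},
    {"offset":[0,0,-18],"rot":[0,0,0],"fingers":0.6},
    {"offset":[0,0,-18],"rot":[0,0,0],"fingers":0.6},
    {"offset":[0,0,-18],"rot":[0,0,0],"fingers":0.6},
  ],
)

```text
time: 11.35
eef_pos: [0.4733, -0.2138, 0.2137]
orientation: [0.001, 0.996, -0.087, 0.001]
ft_force: [-0.0, 0.3, -1.5]
gripper_width: 0.0549
grip_force: 0.0
```

```bash
python3 - <<'E'
from h import *
np.set_printoptions(precision=4,suppress=True)
ims=[]
for cam in ["scene","side","wrist"]:
    c=eyes.read_camera(cam); ims.append(c["img"] if cam=="wrist" else c["img"][150:250,240:380])
    for r in eyes.masks_of(cam,"tube")[:3]:
        P=cloud(c,r["pixels"]); m=np.median(P,0)
        if m[1]>-.15: continue
        Q=P[(abs(P[:,0]-.473)<.035)&(P[:,2]>.03)]; s=axfit(Q); print(cam,s.x,abs(s.fun).mean(),np.percentile(P[:,0],[1,99]))
        for k in (P[:,0]<.41,P[:,0]>.535): print(np.percentile(P[k],95,axis=0))
a=cv2.resize(np.hstack(ims[:2]),(800,286)); b=cv2.resize(ims[2],(400,300))
cv2.imwrite("pics/g.png",np.vstack([a,np.hstack([b,b*0])]))
E
```

```text
scene [-0.1949 -0.1873  0.0596] 0.0035807150582822154 [0.3826 0.5633]
[ 0.4083 -0.1854  0.06  ]
[ 0.5636 -0.213   0.0602]
side [-0.1901 -0.189   0.0529] 0.003797519618866204 [0.3831 0.5614]
[ 0.4092 -0.1819  0.0584]
[ 0.5614 -0.2098  0.0584]
wrist [-0.2125 -0.2645  0.0693] 0.003457889680984957 [0.3886 0.5615]
[ 0.4084 -0.1865  0.0602]
[ 0.5617 -0.2139  0.0603]
```

View pics/g.png

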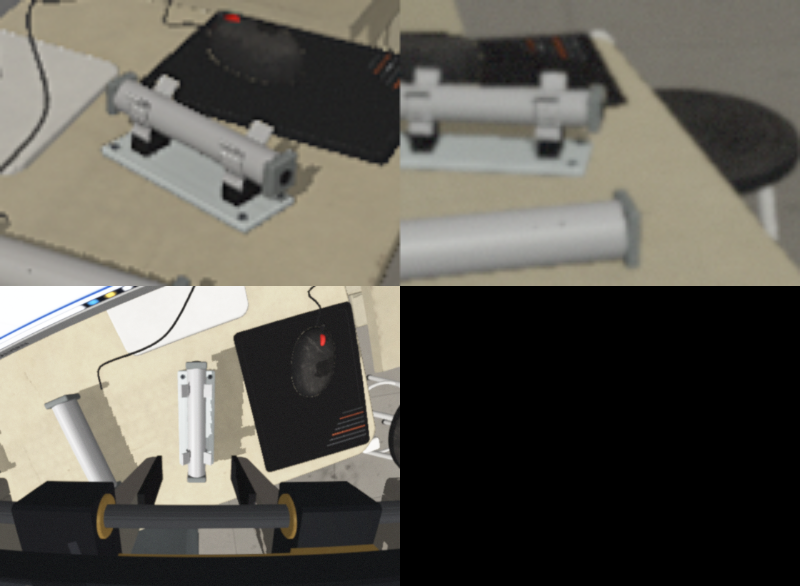

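The tube sits level in both clips and is centred. Its cap tops are at 0.058–0.060 at both ends and its mid x is about 0.4725. The gripper is well clear.

```bash
python3 -c "
from workcell import close_job
print(close_job())"
```

```text
the job is handed in; nothing more can be done
None
```

I pressed the long slim tube home in both clips, let go and handed the job in at about 11.5 s of the 43 s; in the last pictures it sits level and centred, the arm went nowhere near the short and thick tubes, and no verdict came back.

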